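# Clamp the sample puck

## Robot

A 6-joint arm with a two-finger parallel gripper is mounted at the origin on a cart in front of the work surface, level with it; the furniture and walls round the work are solid. World frame = base frame: x ahead of the robot, y to its left, z up, the work surface at z = 0. Lengths are in m, angles in rad, forces in N, time in s.
With the tool pointing down it reaches from about 0.4 to 0.825 m from the base axis. Payload 7 kg.
Tool frame: the origin (TCP) lies at the very end of the fingers, on their centre line; the grasp point (between the pads) lies 19 mm behind it; z points along the fingers, y is the direction in which the jaws open and shut (so a half turn about z gives the same grasp; the last joint's range is limited). The gripper opens to 85 mm and grips with 20 to 120 N. Pads are 22 mm wide; open, the fingers measure 114 mm over their backs; the gripper's body (76 mm by 85 mm) begins 54 mm behind the grasp point. The pads swing forward as they close: fully open they stand 13 mm farther back than shut.
Start: joints at [1.491, 0.359, 0.012, 0, -1.224, -0.288], TCP at [0.243, 0.63, 0.231] pointing down, gripper open.
Joint ranges: [-3.07, 3.07], [-1.43, 2.12], [-1.02, 1.25], [-3.03, 1.67], [-3.05, -0], [-3.03, 3.03]. Speed limits (rad/s): [2.39, 2.39, 3.01, 3.14, 3.14, 3.14].

## Interface

Orientations are given as a unit quaternion [x, y, z, w].
In Python, from rig import arm gives the robot as it stands.
- The arm moves only by the tool drive_tool, never from a script. Its argument "rows" is a list that holds one entry, the list of rows, each a list of 7 numbers: the shift along the tool's x, y, z in mm, then the turn, a rotation vector about the tool's x, y, z in rad, then the finger opening in mm, from 0 to 85.4. A call has 1 to 5 rows; each row is the pose to reach, as a shift and turn from the pose commanded when the call began, along the tool's axes at that moment; what a row does not reach only later rows make up. A row lasts 1/12 s, in which the tool goes at most 41.7 mm and 7.16 degrees, less where a joint would pass 70% of its speed; a pose out of reach is approached as far as the arm can. A call with a gripper value outside its range is refused whole. The fingers move at their own pace and stop on an object; the grip force is fixed at half the most. Time passes only in rows, so rows that repeat a pose let the fingers close. It gives the time, the measured TCP pose, the force and the opening at its end, in the units of the state.
- arm.sense(): the state, without advancing time (a new reading comes with each control period).
- arm.camera(name): name is "scene" or "top" or "wrist"; returns the picture (420x560x3 uint8, red, green, blue); there is no depth.
- arm.calibration(name): a dict with "K" (3x3 intrinsics, pixels), "dist" ([k1, k2, p1, p2, k3] as OpenCV has them; the pictures are not rectified), "rvec" (rotation vector, rad) and "tvec" (3), from world to camera coordinates, as OpenCV has them; the wrist camera has in their place "T_tool_cam" (4x4, takes a point from camera to tool coordinates, whose origin is the TCP and whose axes are the flange's). Camera axes: x right, y down, z forward; pixel columns grow to the right and rows downward; lengths in m; the calibration is good to about 2 mm. A picture is of the moment at which its call begins: read the wrist's pose just before it. calibration takes no time and is no camera call.
- arm.close_job(): hands the job in, once; it reports no verdict.
The state is a dict: "t": time; "joints": joint angles; "qd": joint speeds; "joint_efforts": joint torques, N m; "tcp_pos": TCP position; "tool_rot": TCP orientation; "wrist_force": force on the tool from outside, world axes, zero at the start; "ft_torque": the same for the moment, N m; "opening": opening from 0.0 (shut) to 1.0 (fully open).
Only numpy, scipy, OpenCV 4.12 (cv2) and the standard library are available. Lean on these libraries where they do the work, as an engineer would, in place of code of your own. Each camera call takes 0.05 s, during which the arm holds its last target. There are 200 camera calls.

## Task

Clamp the sample puck in its fixture, using only gentle pushes with the fingertips or the backs of the fingers. First, with the cam lever still up, swing the clamp strap round until its pad stands centred over the puck; then push the lever with the yellow knob fully down so that the pad presses on the puck. Do not grip or lift anything, leave the puck in its nest and the other things on the worktop where they are, and finish clear of everything.

Things in the scene. Friction and masses are not known exactly. Their poses are not given: they have to be found in the camera images.
- fixture: clamping fixture fixed to the worktop: blue plate 90 (x) x 160 (y) x 12 mm. Origin: centre of its underside, z up; yaw varies. On it: pivot post (r 14 mm) at local (0, +50) mm, grey nest block (64 x 64 mm, top 18 mm over the worktop) with the puck at (0, -35)
- strap (a joint): clamp strap: level steel bar 22 mm wide, 42 to 58 mm over the worktop, turning about the upright post and reaching 110 mm from its axis. Rad: 0 = closed, along the fixture's -y over the puck; positive = swung out anticlockwise from above (1.57: along fixture +x). Starts 0.9 to 1.6, can turn from -0.4 (past the puck) to 2.0, no stop at 0. Stays where left; friction 0.18 N m (2 N at the nose)
- cam_lever (a joint): cam lever on the strap: steel rod with yellow ball knob, 75 mm from hinge to knob centre; hinge level, across the strap, over the post. Rad: 0 = straight up, grows as the knob goes over and down, away from the strap's nose; 1.5 = fully down (nearly level), end 1.6. Starts 0.55 to 0.85, stays where left; friction 0.12 N m (2 to 4 N at the knob). Its cam lowers the pad
- strap_pivot (a point): point on the pivot axis, at the strap's mid height (50 mm over the worktop)
- strap_nose (a point): centre of the red nose cap (28 mm wide, 22 mm long, 18 mm high) at the strap's free end, 99 mm from the pivot axis, 50 mm over the worktop; turns with the strap
- cam_hinge (a point): point on the lever's hinge axis, above the pivot, 74 mm over the worktop
- cam_knob (a point): centre of the lever's yellow ball knob, 22 mm in diameter
- nest (a point): centre of the nest's floor, 12 mm over the worktop, z up
- pad: round black rubber pad, 26 mm in diameter, under the strap 85 mm from the pivot; origin at the centre of its underside. The cam lowers it 4.6 mm per rad of the lever, from 32 mm over the worktop (lever straight up); it meets the puck at about 1.3 rad and is then pressed on the puck
- puck: sample puck lying in the nest: grey flanged holder, 50 mm across the flange, 14 mm high, loose; origin at the centre of its underside
- spare_puck: bystander: a second grey sample puck with a brown sample, 50 mm across and 14 mm high, on the worktop in front; origin under its centre
- tweezers: bystander: steel tweezers, 122 mm long, 9 mm high, lying in front of the fixture
- mouse: bystander: black computer mouse, 115 x 55 x 38 mm, on the worktop at the near right
- jar: bystander: white jar with a red lid, 56 mm in diameter, 80 mm high, to the left behind; origin under its centre
- vial: bystander: clear vial with a blue cap, 24 x 29 x 52 mm, upright, in front; origin under its centre
- timer: bystander: white bench timer with three grey keys, 58 x 66 x 20 mm, at the back left; origin under its centre
- tape: bystander: roll of tan tape lying flat, 96 mm across, 25 mm high, at the back right; origin under its centre
Things that resemble listed ones, but are neither listed nor needed, are in the scene too. Leave any black or turquoise look-alike of the puck alone.

How it is judged:
On the way, in this order (a step that is already met when the one before it is completed fails the run):
1. the strap is swung over the puck (within 0.1 rad of closed) with the cam lever still up (below 1.0 rad) (value of joint strap between -0.1 and 0.1 rad and value of joint cam_lever below 1 rad), for 0.2 s.
2. the cam lever is pushed down (beyond 1.36 rad) with the strap over the puck, and the pad presses on the puck (value of joint strap between -0.1 and 0.1 rad and value of joint cam_lever above 1.36 rad and contact force between pad and puck above 1 N and horizontal distance between puck and nest below 0.004 m and z of puck in the frame of nest below 0.003 m and angle between puck's own z axis and vertical below 0.06 rad), for 0.2 s.
At the end, for the whole second after the job is handed in: The strap is within 0.1 rad of closed, the cam lever is down beyond 1.36 rad, the pad presses on the puck with more than 1 N, the puck lies flat in the nest (within 4 mm of its centre, not raised more than 3 mm, tilted under 0.06 rad), and all is at rest (all of step 2 and linear speed of puck below 0.02 m/s and velocity of joint each of cam_lever, strap below 0.05 rad/s); the robot touches nothing.
It fails at once if the puck is lifted (more than 8 mm out of the nest's floor) (z of puck in the frame of nest above 0.008 m).
It fails at once if strap, lever or fixture is gripped or pushed hard (over 40 N between fingers and fixture) (contact force between the fingers and fixture above 40 N).
It fails at once if a bystander is moved or lifted more than 15 mm (distance of any of spare_puck, tweezers, mouse, jar, vial, timer, tape from where it was at the start of the episode above 0.015 m).
It also fails if it takes over 58 s, if anything falls off the work surface, if the arm or the gripper's body presses on something with over 40 N, if the wrist force passes 120 N, or if a joint passes its speed limit or range.

## Working session

There is one attempt and no reset: what is moved stays moved. The work goes in short steps, Python scripts to look and compute and a tool call to move; the robot and the scene stay as the last step left them, time stands still between calls to the robot, and variables do not carry over. Pictures are saved under pics/ and viewed, about 8 in all and at most 12, crops included, and the job is handed in when it is done.

Besides the shell and the picture viewer there is one more tool, called by a JSON object that holds its "op" and its "data". drive_tool: Moves the arm, as the interface text tells. Its arguments: {"type":"object","properties":{"rows":{"type":"array","items":{"type":"array","items":{"type":"array","items":{"type":"number"}}}}},"required":["rows"]}

```bash
mkdir -p pics; ls; cat > h.py <<'E'
import numpy as np, cv2
from rig import arm
from scipy.spatial.transform import Rotation as R
def cal(n):
    c=arm.calibration(n); K=np.array(c["K"],float); d=np.array(c["dist"],float)
    if n=="wrist":
        s=arm.sense(); T=np.eye(4); T[:3,:3]=R.from_quat(s["tool_rot"]).as_matrix(); T[:3,3]=s["tcp_pos"]
        W=T@np.array(c["T_tool_cam"]); return K,d,W[:3,:3],W[:3,3]
    Rm=cv2.Rodrigues(np.array(c["rvec"],float))[0]; return K,d,Rm.T,-Rm.T@np.array(c["tvec"],float).ravel()
def ray(n,uv,C=None):
    K,d,Rw,o=C or cal(n); p=cv2.undistortPoints(np.array([[uv]],float),K,d)[0,0]
    return o,Rw@np.array([p[0],p[1],1])
def onz(n,uv,z,C=None):
    o,v=ray(n,uv,C); return o+v*(z-o[2])/v[2]
def tri(l):
    A=np.zeros((3,3));b=np.zeros(3)
    for o,v in l:
        v=v/np.linalg.norm(v);P=np.eye(3)-np.outer(v,v);A+=P;b+=P@o
    x=np.linalg.solve(A,b); return x,[np.linalg.norm(np.cross(x-o,v/np.linalg.norm(v))) for o,v in l]
def proj(n,X,C=None):
    K,d,Rw,o=C or cal(n); return cv2.projectPoints(np.array([X],float),cv2.Rodrigues(Rw.T)[0],-Rw.T@o,K,d)[0][0,0]
def snap(n,f):
    im=arm.camera(n); cv2.imwrite(f"pics/{f}.png",im[:,:,::-1]); return im
E
python3 - <<'E'
from h import *
print(arm.sense())
for n in("scene","top"):snap(n,n+"0")
for n in("scene","top"):print(n,cal(n)[3])
E
```

```text
pics
{'t': 0.0, 'joints': array([ 1.49109807e+00,  3.59358075e-01,  1.10613742e-02, -3.39523981e-04,
       -1.22411323e+00, -2.88104590e-01]), 'qd': array([ 0.00072959, -0.00074224, -0.00169595, -0.00094923,  0.00246971,
       -0.00151899]), 'joint_efforts': array([-1.78239523e-03, -5.83322346e+01,  2.93418825e+01,  6.93618312e+00,
       -5.92560915e-03,  2.81429045e-06]), 'tcp_pos': array([0.2425591 , 0.62939221, 0.23038533]), 'tool_rot': array([ 9.83126831e-01, -1.82923366e-01, -7.48303194e-05,  8.19028272e-04]), 'wrist_force': array([ 1.31781132,  0.47264956, -0.54443023]), 'ft_torque': array([0.03883664, 0.01907182, 0.07395455]), 'opening': 0.9970619833491667}
scene [ 0.03225456 -0.48877059  0.68107418]
top [ 0.40066158 -0.02487102  1.02551703]
```

View pics/scene0.png

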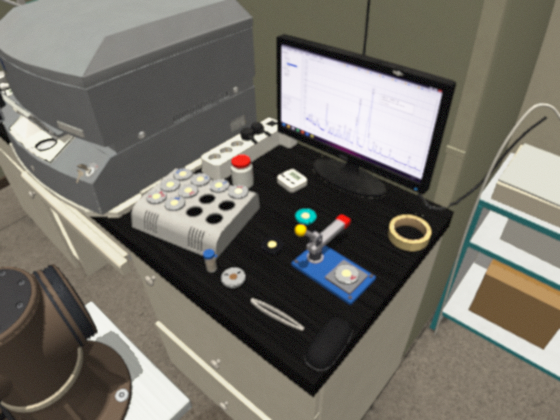

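View pics/top0.png

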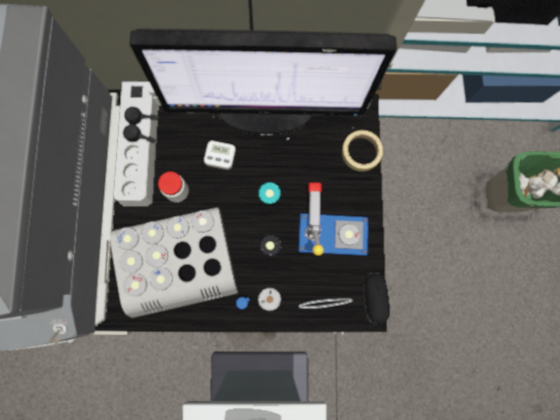

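Top view: the fixture is the blue plate at (334,235), with the strap's red nose at (315,187), the knob at (318,250) and the puck in its nest at (349,235). Confusable:
- **Puck:** turquoise (269,193), black (270,245) and spare (269,299).
- **Red nose:** red jar lid (171,184).
- **Yellow knob:** pale samples on the rack.

I choose the ones on the blue plate.

```bash
cat >> h.py <<'E'
def blobs(im,lo,hi,box,amin=15):
    x0,y0,x1,y1=box; h=cv2.cvtColor(np.ascontiguousarray(im),cv2.COLOR_RGB2HSV); m=cv2.inRange(h,np.array(lo),np.array(hi))
    k=np.zeros_like(m);k[y0:y1,x0:x1]=m[y0:y1,x0:x1]
    n,_,st,ce=cv2.connectedComponentsWithStats(k); return k,[(tuple(ce[i].round(1)),int(st[i,4])) for i in range(1,n) if st[i,4]>=amin]
RED=((0,150,90),(6,255,255));YEL=((22,180,120),(32,255,255));BLU=((100,120,50),(125,255,255))
BOX={"top":(290,175,375,260),"scene":(282,205,385,305)}
E
python3 - <<'E'
from h import *
b={}
for n in("top","scene"):
    im=cv2.imread(f"pics/{n}0.png")[:,:,::-1]
    for c,r in(("red",RED),("yel",YEL),("blu",BLU)):
        m,l=blobs(im,*r,BOX[n]); print(n,c,l); b[n,c]=max(l,key=lambda t:t[1])[0] if l else None
        if c=="blu":
            rc=cv2.minAreaRect(cv2.findNonZero(m)); box=cv2.boxPoints(rc)
            pts=np.array([onz(n,p,.012) for p in box]); print(pts.round(3).tolist(),pts.mean(0).round(4),[np.linalg.norm(pts[i]-pts[i-1]).round(3) for i in range(4)])
for c in("red","yel"):print(c,tri([ray(n,b[n,c]) for n in("top","scene")]))
print("nose@z50",onz("top",b["top","red"],.05))
x=cv2.imread("pics/top0.png")[170:270,285:385];y=cv2.imread("pics/scene0.png")[200:300,285:385]
cv2.imwrite("pics/c1.png",cv2.resize(np.hstack([x,y]),None,fx=4,fy=4,interpolation=cv2.INTER_CUBIC))
E
```

```text
top red [((np.float64(314.6), np.float64(186.1)), 119)]
top yel []
top blu [((np.float64(303.7), np.float64(234.7)), 385), ((np.float64(340.5), np.float64(234.4)), 1001)]
[[0.487, -0.094, 0.012], [0.58, -0.099, 0.012], [0.573, -0.266, 0.012], [0.479, -0.258, 0.012]] [ 0.5297 -0.1791  0.012 ] [np.float64(0.165), np.float64(0.093), np.float64(0.167), np.float64(0.094)]
scene red [((np.float64(344.0), np.float64(219.1)), 105)]
scene yel [((np.float64(300.1), np.float64(229.4)), 109)]
scene blu [((np.float64(330.7), np.float64(272.9)), 1607)]
[[0.481, -0.1, 0.012], [0.589, -0.074, 0.012], [0.572, -0.264, 0.012], [0.474, -0.274, 0.012]] [ 0.5291 -0.178   0.012 ] [np.float64(0.174), np.float64(0.112), np.float64(0.19), np.float64(0.098)]
red (array([ 0.63492451, -0.13239581,  0.05316929]), [np.float64(0.0010871015140953982), np.float64(0.0010871015140954132)])Traceback (most recent call last):
  File "<stdin>", line 10, in <module>
  File "h.py", line 11, in ray
    K,d,Rw,o=C or cal(n); p=cv2.undistortPoints(np.array([[uv]],float),K,d)[0,0]
                            ~~~~~~~~~~~~~~~~~~~^^^^^^^^^^^^^^^^^^^^^^^^^^^^
cv2.error: OpenCV(4.12.0) /io/opencv/modules/calib3d/src/undistort.dispatch.cpp:538: error: (-215:Assertion failed) npoints >= 0 && src.isContinuous() && (depth == CV_32F || depth == CV_64F) in function 'undistortPoints'
```

```bash
sed -i 's/YEL=((22,180,120)/YEL=((18,140,110)/' h.py
python3 - <<'E'
from h import *
b={}
for n in("top","scene"):
    im=cv2.imread(f"pics/{n}0.png")[:,:,::-1]
    m,l=blobs(im,*YEL,BOX[n],5); print(n,l); b[n]=max(l,key=lambda t:t[1])[0]
k,e=tri([ray(n,b[n]) for n in b]);print("knob",k,e)
c=np.array([.5297,-.179]);
for yaw in(-.045,-.06,-.03):
  P=lambda x,y:c+np.array([[np.cos(yaw),-np.sin(yaw)],[np.sin(yaw),np.cos(yaw)]])@[x,y]
  piv=P(0,.05);q=P(0,-.035);print(yaw,piv,q,proj("top",[*q,.026]),proj("top",[*piv,.05]))
h=np.array([*piv,.074]);print(np.linalg.norm(k-h),np.arccos((k[2]-.074)/.075))
K,d,Rw,o=cal("wrist");print("wrist cam in tool",np.array(arm.calibration("wrist")["T_tool_cam"]).round(3))
x=cv2.imread("pics/top0.png")[170:270,285:385];y=cv2.imread("pics/scene0.png")[200:300,285:385]
cv2.imwrite("pics/c1.png",cv2.resize(np.hstack([x,y]),None,fx=4,fy=4,interpolation=cv2.INTER_CUBIC))
s=arm.sense();print(R.from_quat(s["tool_rot"]).as_matrix().round(3))
E
```

```text
top [((np.float64(317.5), np.float64(250.1)), 75)]
scene [((np.float64(300.3), np.float64(229.5)), 116)]
knob [ 0.4818647  -0.12853244  0.13159748] [np.float64(0.0012401937843326948), np.float64(0.0012401937843327332)]
-0.045 [ 0.53194924 -0.12905062] [ 0.52812553 -0.21396457] [349.30449029 233.97568776] [313.75785543 230.67867032]
-0.06 [ 0.5326982  -0.12908997] [ 0.52760126 -0.21393702] [349.29781802 234.20104863] [313.77231265 230.34852893]
-0.03 [ 0.53119978 -0.1290225 ] [ 0.52865016 -0.21398425] [349.3077774 233.7501906] [313.74837504 231.0091594 ]
0.07583970100199271 0.6951362616110978
wrist cam in tool [[ 0.    -0.961 -0.277  0.07 ]
 [ 1.     0.     0.001 -0.001]
 [-0.001 -0.277  0.961 -0.143]
 [ 0.     0.     0.     1.   ]]
[[ 0.933 -0.36  -0.   ]
 [-0.36  -0.933 -0.001]
 [ 0.     0.001 -1.   ]]
```

View pics/c1.png

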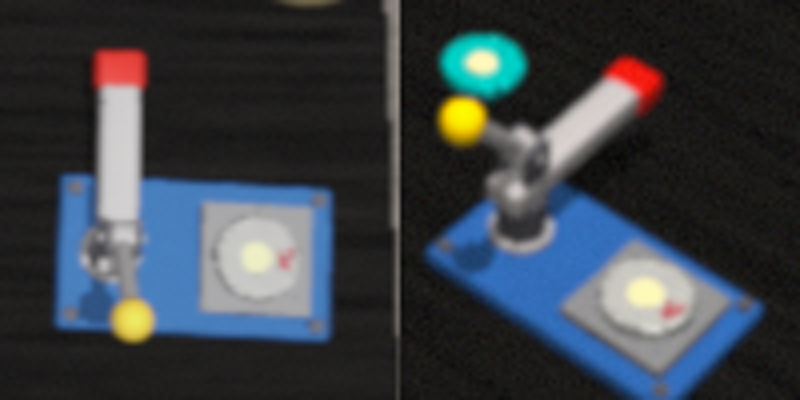

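```bash
python3 - <<'E'
from h import *
s=arm.sense()
for n in("scene","top"):print(n,proj(n,s["tcp_pos"]),proj(n,s["tcp_pos"]+[0,0,.2]),[proj(n,p).round() for p in([.4,.3,.33],[.6,-.09,.2])])
for uv in((105,330),(50,330),(110,110),(260,110)):print(uv,onz("top",uv,0),onz("top",uv,.3))
snap("wrist","w0")
E
```

```text
scene [  2.93557244 118.33663914] [-29.21292246  41.39479978] [array([113.,  90.]), array([322., 166.])]
top [-106.87380476  376.50195376] [-224.31214773  402.12868578] [array([ 58., 288.]), array([301., 185.])]
(105, 330) [0.30811395 0.34023526 0.        ] [0.3351874  0.23342876 0.3       ]
(50, 330) [0.30657667 0.46527572 0.        ] [0.33409984 0.32189046 0.3       ]
(110, 110) [0.83444079 0.36655981 0.        ] [0.70754503 0.25205245 0.3       ]
(260, 110) [ 0.83925955 -0.00360204  0.        ] [ 0.71095413 -0.00982397  0.3       ]
```

View pics/w0.png

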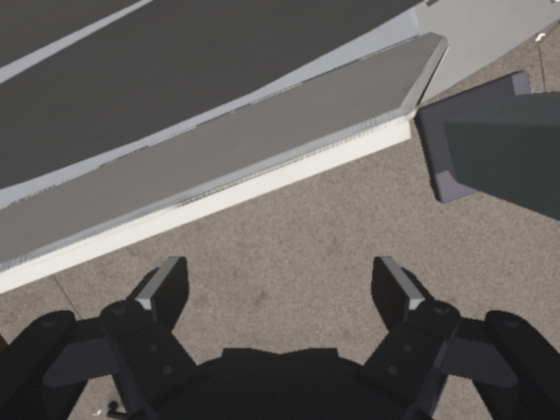

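{"op": "drive_tool", "data": {"rows": [[[8,40,-40,0,0,0,0],[16,80,-80,0,0,0,0],[24,115,-100,0,0,0,0],[32,155,-100,0,0,0,0],[40,195,-100,0,0,0,0]]]}}

```text
t: 0.57
tcp_pos: [0.214, 0.4565, 0.3305]
tool_rot: [0.983, -0.183, 0.0, -0.001]
wrist_force: [-0.6, 0.1, 0.8]
opening: 0.299
```

{"op": "drive_tool", "data": {"rows": [[[3,34,0,0,0,0,0],[3,34,0,0,0,0,0]]]}}

```text
t: 0.73
tcp_pos: [0.2037, 0.4193, 0.3305]
tool_rot: [0.983, -0.183, -0.001, -0.001]
wrist_force: [-0.2, -0.0, -0.6]
opening: 0.009
```

```bash
cat >> h.py <<'E'
def shift(*W):
    s=arm.sense();M=R.from_quat(s["tool_rot"]).as_matrix()
    for w in W: print(w,(M.T@(np.array(w)-s["tcp_pos"])*1000).round(1))
E
python3 - <<'E'
from h import *
snap("wrist","w1")
print(arm.sense()["tcp_pos"],arm.sense()["joints"].round(2))
shift([.22,.34,.33],[.28,.27,.33],[.36,.2,.33],[.45,.1,.3],[.55,-.03,.25],[.615,-.075,.15])
E
```

```text
[0.20411735 0.42185079 0.33037894] [ 1.54 -0.05 -0.25 -0.   -1.36 -0.34]
[0.22, 0.34, 0.33] [44.2 70.7  0.1]
[0.28, 0.27, 0.33] [125.4 114.4  -0.2]
[0.36, 0.2, 0.33] [225.2 151.   -0.4]
[0.45, 0.1, 0.3] [345.2 212.1  29.2]
[0.55, -0.03, 0.25] [485.3 297.6  78.8]
[0.615, -0.075, 0.15] [562.2 316.6 178.6]
```

View pics/w1.png

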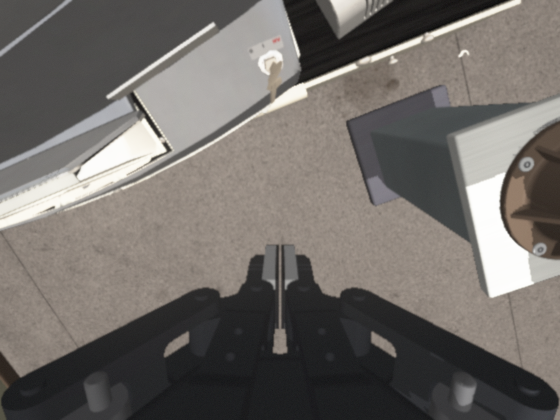

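{"op": "drive_tool", "data": {"rows": [[[15,36,0,0,0,0,0],[30,72,0,0,0,0,0],[60,98,0,0,0,0,0],[90,122,0,0,0,0,0],[125,140,0,0,0,0,0]]]}}

```text
t: 1.2
tcp_pos: [0.2706, 0.2474, 0.3293]
tool_rot: [0.983, -0.182, -0.0, -0.001]
wrist_force: [0.3, 1.3, 0.4]
opening: -0.0
```

```bash
python3 - <<'E'
from h import *
s=arm.sense();print(s["tcp_pos"],s["joints"].round(2),s["wrist_force"])
shift([.36,.2,.33],[.45,.1,.3],[.55,-.03,.25],[.615,-.075,.15])
E
```

```text
[0.27059425 0.24742236 0.32926002] [ 1.29 -0.24 -0.42 -0.   -1.4  -0.09] [0.26346471 1.27696638 0.39125452]
[0.36, 0.2, 0.33] [100.4  12.3  -0.8]
[0.45, 0.1, 0.3] [220.2  73.6  29.1]
[0.55, -0.03, 0.25] [360.1 159.4  78.9]
[0.615, -0.075, 0.15] [436.9 178.4 178.8]
```

{"op": "drive_tool", "data": {"rows": [[[38,14,0,0,0,-0.1,0],[75,30,0,0,0,-0.2,0],[110,48,5,0,0,-0.3,0],[145,68,10,0,0,-0.33,0],[180,85,15,0,0,-0.33,0]]]}}

```text
t: 1.62
tcp_pos: [0.3964, 0.1182, 0.3163]
tool_rot: [1.0, -0.016, 0.0, -0.0]
wrist_force: [0.5, 2.2, 0.1]
opening: -0.001
```

```bash
python3 - <<'E'
from h import *
s=arm.sense();print(s["tcp_pos"],s["joints"].round(2),R.from_quat(s["tool_rot"]).as_matrix().round(3))
shift([.55,-.03,.25],[.615,-.085,.15])
E
```

```text
[0.39643508 0.11820372 0.31634768] [ 0.77 -0.14 -0.37 -0.   -1.34  0.77] [[ 0.999 -0.032  0.001]
 [-0.032 -0.999  0.001]
 [ 0.001 -0.001 -1.   ]]
[0.55, -0.03, 0.25] [158.3 143.2  66.4]
[0.615, -0.085, 0.15] [224.9 196.1 166.4]
```

{"op": "drive_tool", "data": {"rows": [[[35,30,15,0,0,0,0],[70,60,30,0,0,0,0],[105,95,45,0,0,0,0],[140,125,60,0,0,0,0],[170,155,80,0,0,0,0]]]}}

```text
t: 2.03
tcp_pos: [0.5385, -0.0203, 0.2489]
tool_rot: [1.0, -0.019, 0.0, 0.0]
wrist_force: [-0.2, 1.7, 0.1]
opening: 0.004
```

```bash
python3 - <<'E'
from h import *
shift([.63,-.08,.15],[.63,-.08,.046])
im=snap("wrist","w2");C=cal("wrist")
m,l=blobs(im,*RED,(0,0,560,420),40);print(l,[onz("wrist",p,.055,C) for p,_ in l])
print(arm.sense()["tcp_pos"])
E
```

```text
[0.63, -0.08, 0.15] [93.6 56.1 98.9]
[0.63, -0.08, 0.046] [ 93.6  56.1 202.9]
[((np.float64(60.0), np.float64(100.7)), 2432), ((np.float64(384.6), np.float64(88.6)), 625)] [array([0.63538313, 0.19815315, 0.055     ]), array([ 0.63297463, -0.13353235,  0.055     ])]
[ 0.54031707 -0.02375734  0.24407103]
```

View pics/w2.png

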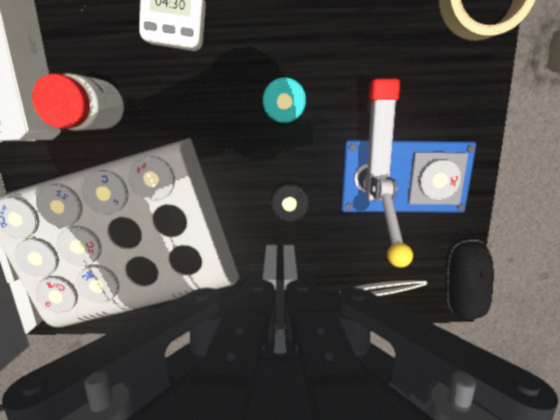

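The wrist view confirms the choice: nose at (385,88), strap over the blue plate, knob at (400,255), puck at (440,180). The turquoise (285,100) and black (290,203) look-alikes stand clear of my path.

{"op": "drive_tool", "data": {"rows": [[[30,18,35,0,0,0,0],[60,36,65,0,0,0,0],[90,56,95,0,0,0,0],[92,56,135,0,0,0,0],[92,56,172,0,0,0,0]]]}}

```text
t: 2.5
tcp_pos: [0.6286, -0.0793, 0.0822]
tool_rot: [1.0, -0.02, 0.001, 0.0]
wrist_force: [0.5, 0.6, -1.8]
opening: 0.0
```

{"op": "drive_tool", "data": {"rows": [[[0,0,24,0,0,0,0],[0,0,24,0,0,0,0]]]}}

```text
t: 2.67
tcp_pos: [0.6218, -0.0784, 0.0529]
tool_rot: [1.0, -0.02, -0.006, 0.001]
wrist_force: [-1.3, -0.1, -0.1]
opening: 0.004
```

```bash
python3 - <<'E'
from h import *
print(arm.sense()["tcp_pos"],arm.sense()["wrist_force"])
shift([.63,-.101,.046])
im=snap("wrist","w3");C=cal("wrist")
m,l=blobs(im,*RED,(200,0,560,420),40);print(l,[onz("wrist",p,.055,C) for p,_ in l])
E
```

```text
[ 0.62183943 -0.07840607  0.05293623] [-1.31584596 -0.12676844 -0.1178346 ]
[0.63, -0.101, 0.046] [ 9.1 22.2  6.9]
[((np.float64(386.5), np.float64(236.8)), 2846)] [array([ 0.6341815 , -0.13155184,  0.055     ])]
```

View pics/w3.png

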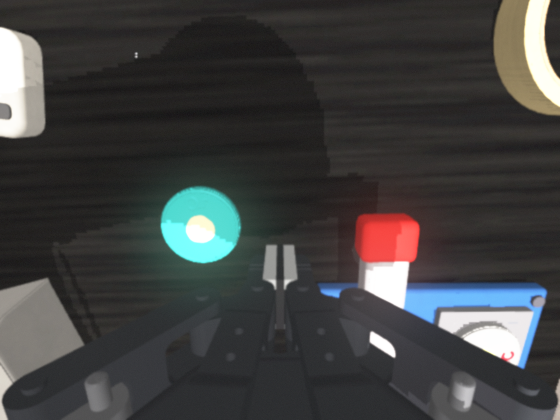

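{"op": "drive_tool", "data": {"rows": [[[4,8,4,0,0,0,0],[8,15,6,0,0,0,0],[8,15,6,0,0,0,0]]]}}

```text
t: 2.97
tcp_pos: [0.6351, -0.0939, 0.0562]
tool_rot: [1.0, -0.019, 0.002, -0.0]
wrist_force: [0.6, 0.6, 0.3]
opening: 0.001
```

```bash
python3 - <<'E'
from h import *
s=arm.sense();print(s["tcp_pos"],s["wrist_force"],s["joints"].round(2),R.from_quat(s["tool_rot"]).as_rotvec())
E
```

```text
[ 0.6350902  -0.09389704  0.05618866] [0.61966383 0.56592316 0.33673795] [ 0.16  0.46 -0.27  0.   -0.84  1.38] [-3.14094847  0.05956616 -0.00502732]
```

{"op": "drive_tool", "data": {"rows": [[[-3,0,6,0,0,0,0],[-3,0,6,0,0,0,0],[-3,0,6,0,0,0,0]]]}}

```text
t: 3.22
tcp_pos: [0.6299, -0.0928, 0.0489]
tool_rot: [1.0, -0.019, 0.0, -0.0]
wrist_force: [-0.5, -0.1, -0.8]
opening: 0.002
```

{"op": "drive_tool", "data": {"rows": [[[0,8,2,0,0,0,0],[0,14,3,0,0,0,0],[0,18,3,0,0,0,0]]]}}

```text
t: 3.47
tcp_pos: [0.6299, -0.1113, 0.0456]
tool_rot: [1.0, -0.019, 0.001, -0.0]
wrist_force: [1.2, 1.9, 0.6]
opening: 0.004
```

{"op": "drive_tool", "data": {"rows": [[[1.4,8,0,0,0,0.08,0],[2.3,16,0,0,0,0.16,0],[2.4,24,0,0,0,0.24,0],[1.9,32,0,0,0,0.32,0],[0.8,40,0,0,0,0.4,0]]]}}

```text
t: 3.88
tcp_pos: [0.6294, -0.1514, 0.0456]
tool_rot: [0.976, -0.219, 0.0, -0.0]
wrist_force: [1.7, 2.1, 0.4]
opening: -0.004
```

```bash
cat >> h.py <<'E'
def strap(tag,show=False):
    piv=np.array([.532,-.129]); s=arm.sense();M=R.from_quat(s["tool_rot"]).as_matrix()
    print("tcp",s["tcp_pos"].round(4),"F",s["wrist_force"].round(1),"yaw",np.arctan2(M[1,0],M[0,0]).round(3))
    im=snap("wrist","w"+tag);C=cal("wrist");_,l=blobs(im,*RED,(0,0,560,420),100)
    for p,a in l:
        q=onz("wrist",p,.055,C)[:2];print("wrist",p,a,q.round(4),np.linalg.norm(q-piv).round(4),"a",-np.arctan2(*(q-piv)[::-1]).round(3))
    im=snap("top","t"+tag);_,l=blobs(im,*RED,(290,165,400,280),15)
    for p,a in l:
        q=onz("top",p,.057)[:2];print("top",p,a,q.round(4),np.linalg.norm(q-piv).round(4),"a",-np.arctan2(*(q-piv)[::-1]).round(3))
E
python3 -c "
from h import *
strap('4')"
```

```text
tcp [ 0.6294 -0.1514  0.0456] F [1.7 2.1 0.4] yaw -0.442
wrist (np.float64(337.9), np.float64(260.8)) 2780 [ 0.6211 -0.1786] 0.102 a 0.508
```

{"op": "drive_tool", "data": {"rows": [[[1.4,8,0,0,0,0.08,0],[2.3,16,0,0,0,0.16,0],[2.4,24,0,0,0,0.24,0],[1.9,32,0,0,0,0.32,0],[0.8,40,0,0,0,0.4,0]]]}}

```text
t: 4.4
tcp_pos: [0.6127, -0.1873, 0.0455]
tool_rot: [0.913, -0.407, 0.0, -0.0]
wrist_force: [1.6, 3.3, 0.2]
opening: -0.001
```

{"op": "drive_tool", "data": {"rows": [[[1.4,8,0,0,0,0.08,0],[2.3,16,0,0,0,0.16,0],[2.4,24,0,0,0,0.24,0],[1.9,32,0,0,0,0.32,0],[0.8,40,0,0,0,0.4,0]]]}}

```text
t: 4.82
tcp_pos: [0.5835, -0.2147, 0.0455]
tool_rot: [0.814, -0.58, 0.0, -0.0]
wrist_force: [2.0, 1.7, -0.8]
opening: 0.001
```

```bash
python3 -c "
from h import *
strap('5')"
```

```text
tcp [ 0.5835 -0.2147  0.0455] F [ 2.   1.7 -0.8] yaw -1.239
wrist (np.float64(339.4), np.float64(265.5)) 2302 [ 0.556  -0.2257] 0.0996 a 1.328
top (np.float64(355.6), np.float64(223.6)) 20 [ 0.5478 -0.2229] 0.0952 a 1.404
```

View pics/w5.png

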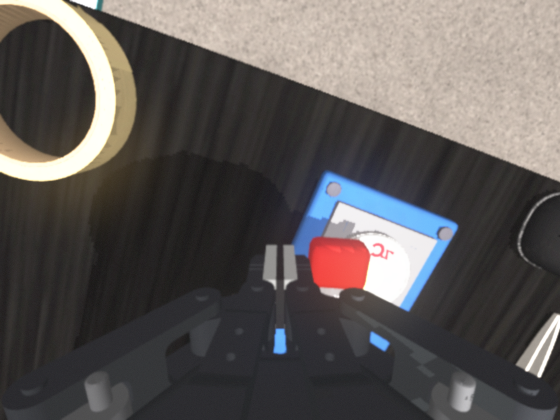

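{"op": "drive_tool", "data": {"rows": [[[1.3,7,0,0,0,0.07,0],[2.1,14,0,0,0,0.14,0],[2.4,21,0,0,0,0.21,0],[2.3,27,0,0,0,0.27,0],[2.3,27,0,0,0,0.27,0]]]}}

```text
t: 5.33
tcp_pos: [0.5584, -0.2257, 0.0456]
tool_rot: [0.73, -0.684, 0.0, -0.0]
wrist_force: [-0.4, 0.0, -0.7]
opening: -0.002
```

```bash
python3 -c "
from h import *
strap('6')
im=cv2.imread('pics/w6.png')[:,:,::-1];C=cal('wrist')
m,l=blobs(im,*BLU,(0,0,560,420),100);print(l)
c=max(cv2.findContours(m,0,2)[0],key=cv2.contourArea);c=cv2.approxPolyDP(c,6,True)[:,0];print([(p.tolist(),onz('wrist',p.astype(float),.012,C).round(4)[:2].tolist()) for p in c])
"
```

```text
tcp [ 0.5584 -0.2257  0.0456] F [-0.4  0.  -0.7] yaw -1.506
wrist (np.float64(332.7), np.float64(270.0)) 1435 [ 0.5333 -0.2264] 0.0974 a 1.557
top (np.float64(356.1), np.float64(234.6)) 23 [ 0.5229 -0.2234] 0.0948 a 1.667
[((np.float64(336.0), np.float64(215.5)), 4815), ((np.float64(279.5), np.float64(341.6)), 316)]
[([262, 177], [0.5714, -0.2608]), ([254, 255], [0.5738, -0.2114]), ([275, 242], [0.5613, -0.221]), ([281, 201], [0.5595, -0.2473]), ([391, 214], [0.4931, -0.2437]), ([374, 294], [0.4949, -0.189]), ([387, 298], [0.4859, -0.1866]), ([408, 193], [0.4852, -0.2572])]
```

View pics/w6.png

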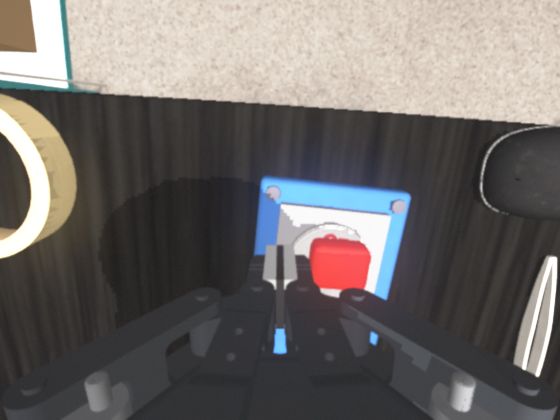

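{"op": "drive_tool", "data": {"rows": [[[0.4,2,0,0,0,0.02,0],[0.8,4,0,0,0,0.04,0],[0.8,4,0,0,0,0.04,0]]]}}

```text
t: 5.68
tcp_pos: [0.5549, -0.2267, 0.0455]
tool_rot: [0.715, -0.699, 0.0, -0.0]
wrist_force: [2.2, 0.6, 0.9]
opening: 0.002
```

```bash
python3 -c "
from h import *
strap('7')"
```

```text
tcp [ 0.5549 -0.2267  0.0455] F [2.2 0.6 0.9] yaw -1.548
wrist (np.float64(329.5), np.float64(271.2)) 1167 [ 0.5311 -0.2257] 0.0967 a 1.58
top (np.float64(355.8), np.float64(235.7)) 18 [ 0.5204 -0.2227] 0.0944 a 1.694
```

{"op": "drive_tool", "data": {"rows": [[[0,-15,0,0,0,0,0],[0,-40,-10,0,0,0,0],[0,-40,-50,0,0,0,0],[0,-40,-90,0,0,0,0],[0,-40,-125,0,0,0,0]]]}}

```text
t: 6.2
tcp_pos: [0.5944, -0.226, 0.1716]
tool_rot: [0.716, -0.699, -0.001, 0.001]
wrist_force: [0.8, -0.8, 0.7]
opening: -0.002
```

{"op": "drive_tool", "data": {"rows": [[[-30,-10,-25,0,0,-0.1,0],[-30,-10,-25,0,0,-0.1,0],[-30,-10,-25,0,0,-0.1,0]]]}}

```text
t: 6.45
tcp_pos: [0.6047, -0.1947, 0.1972]
tool_rot: [0.75, -0.662, 0.001, -0.001]
wrist_force: [-0.2, 0.1, -0.5]
opening: 0.004
```

```bash
python3 -c "
from h import *
strap('8')"
```

```text
tcp [ 0.6047 -0.1947  0.1972] F [-0.2  0.1 -0.5] yaw -1.446
wrist (np.float64(368.3), np.float64(168.3)) 602 [ 0.5254 -0.2289] 0.1001 a 1.636
top (np.float64(358.2), np.float64(233.3)) 68 [ 0.5258 -0.2282] 0.0994 a 1.633
```

View pics/w8.png

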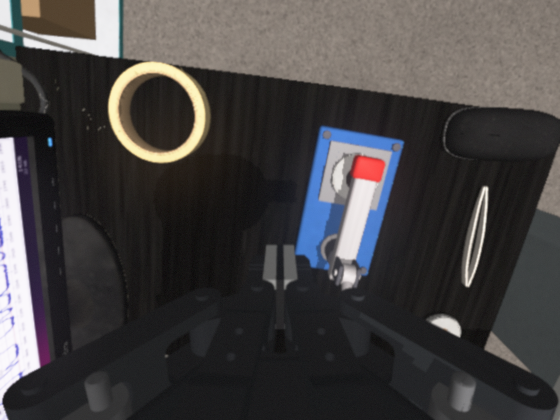

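The wrist and top views agree that the strap is closed: the nose is at (368,168) over the puck, with an angle error of about 0.02 rad. Next I locate the knob.

```bash
python3 - <<'E'
from h import *
L=[]
for n,bx in(("top",(290,175,375,270)),("scene",(260,190,385,305))):
    _,l=blobs(snap(n,n+"9"),*YEL,bx,5);print(n,l)
    if l:L.append(ray(n,max(l,key=lambda t:t[1])[0]))
for n,X in (("top",[.535,-.081,.1316]),("scene",[.535,-.081,.1316])):print(proj(n,X))
if len(L)==2:print(tri(L))
if L:
    o,v=L[0];print(o+v*(.1316-o[2])/v[2])
shift([.535,-.078,.197],[.535,-.078,.16])
E
```

```text
top [((np.float64(295.3), np.float64(223.5)), 65)]
scene [((np.float64(297.9), np.float64(205.1)), 99)]
[294.69299452 223.78343335]
[297.90754244 205.59139372]
(array([ 0.5349033 , -0.08175178,  0.1335265 ]), [np.float64(0.000550871518566368), np.float64(0.0005508715185661506)])
[ 0.53560187 -0.08225544  0.1316    ]
[0.535, -0.078, 0.197] [-125.3   52.9   -3. ]
[0.535, -0.078, 0.16] [-125.3   52.8   34. ]
```

{"op": "drive_tool", "data": {"rows": [[[-40,15,0,0,0,0.1,0],[-80,30,0,0,0,0.18,0],[-115,45,10,0,0,0.18,0],[-122,53,30,0,0,0.18,0],[-122,53,30,0,0,0.18,0]]]}}

```text
t: 7.07
tcp_pos: [0.5321, -0.0798, 0.1618]
tool_rot: [-0.687, 0.727, 0.002, -0.002]
wrist_force: [-0.8, 0.1, -0.9]
opening: 0.0
```

{"op": "drive_tool", "data": {"rows": [[[0,0,0,0,0,0,0],[0,0,0,0,0,0,0]]]}}

```text
t: 7.23
tcp_pos: [0.537, -0.0819, 0.1656]
tool_rot: [-0.687, 0.727, -0.0, -0.0]
wrist_force: [0.8, 0.3, 0.1]
opening: 0.002
```

```bash
python3 - <<'E'
from h import *
s=arm.sense();M=R.from_quat(s["tool_rot"]).as_matrix();print(s["tcp_pos"],s["wrist_force"],np.arctan2(M[1,0],M[0,0]))
h=np.array([.532,-.129,.074]);u=np.array([.062,.998,0])
for th in(.69,.8,.9,1.0,1.1,1.2,1.3,1.4,1.5):
    shift((h+.075*(np.sin(th)*u+np.cos(th)*np.array([0,0,1]))+[0,0,.011]).round(4).tolist())
E
```

```text
[ 0.53704398 -0.08185242  0.16559082] [0.82791188 0.29499067 0.05270892] -1.627964212903413
[0.535, -0.0814, 0.1428] [-0.4  2.1 22.8]
[0.5353, -0.0753, 0.1373] [-6.5  2.1 28.3]
[0.5356, -0.0704, 0.1316] [-11.4   2.1  34. ]
[0.5359, -0.066, 0.1255] [-15.8   2.   40.1]
[0.5361, -0.0623, 0.119] [-19.5   2.   46.6]
[0.5363, -0.0592, 0.1122] [-22.6   2.   53.4]
[0.5365, -0.0569, 0.1051] [-24.9   2.   60.5]
[0.5366, -0.0552, 0.0977] [-26.6   1.9  67.9]
[0.5366, -0.0543, 0.0903] [-27.5   2.   75.3]
```

{"op": "drive_tool", "data": {"rows": [[[0,2,12,0,0,0,0],[0,2,22,0,0,0,0],[-5,2,27,0,0,0,0],[-9,2,31,0,0,0,0],[-13,2,36,0,0,0,0]]]}}

```text
t: 7.65
tcp_pos: [0.5357, -0.0681, 0.1294]
tool_rot: [-0.686, 0.727, -0.0, -0.0]
wrist_force: [0.2, -0.1, 1.6]
opening: -0.004
```

{"op": "drive_tool", "data": {"rows": [[[-3,0,4,0,0,0,0],[-6,0,9,0,0,0,0],[-8,0,13,0,0,0,0],[-10,0,18,0,0,0,0],[-12,0,24,0,0,0,0]]]}}

```text
t: 8.07
tcp_pos: [0.5362, -0.0555, 0.1053]
tool_rot: [-0.687, 0.727, -0.0, 0.0]
wrist_force: [0.5, 1.7, 2.4]
opening: 0.005
```

```bash
cat > k.py <<'E'
from h import *
import sys
s=arm.sense();print(s["tcp_pos"],s["wrist_force"].round(1))
L=[]
for n,bx in(("top",(270,175,375,270)),("scene",(260,190,385,305))):
    im=snap(n,n+sys.argv[1]);_,l=blobs(im,*YEL,bx,3);print(n,l,"red",blobs(im,*RED,(290,175,420,300))[1])
    if l:L.append(ray(n,max(l,key=lambda t:t[1])[0]))
if len(L)==2:k,e=tri(L);print(k,e,"theta",np.arctan2(np.hypot(*(k[:2]-[.532,-.129])),k[2]-.074))
E
python3 k.py 10
```

```text
[ 0.5361531  -0.05554937  0.10533215] [0.5 1.7 2.4]
top [] red [((np.float64(358.2), np.float64(233.3)), 68)]
scene [((np.float64(289.8), np.float64(215.3)), 51)] red [((np.float64(352.7), np.float64(268.7)), 162)]
```

{"op": "drive_tool", "data": {"rows": [[[0,0,4,0,0,0,0],[-1,0,8,0,0,0,0],[-1,0,12,0,0,0,0],[-1,0,15,0,0,0,0],[-1,0,15,0,0,0,0]]]}}

```text
t: 8.58
tcp_pos: [0.5355, -0.0552, 0.0897]
tool_rot: [-0.687, 0.727, 0.0, -0.0]
wrist_force: [0.8, -0.0, 0.9]
opening: -0.002
```

{"op": "drive_tool", "data": {"rows": [[[0,0,1,0,0,0,0],[0,0,1,0,0,0,0],[0,0,1,0,0,0,0]]]}}

```text
t: 8.83
tcp_pos: [0.5356, -0.0552, 0.0893]
tool_rot: [-0.687, 0.727, 0.0, -0.0]
wrist_force: [-0.4, -0.5, 0.6]
opening: -0.005
```

```bash
python3 k.py 11
```

```text
[ 0.53564907 -0.05520933  0.08933935] [-0.4 -0.5  0.6]
top [] red [((np.float64(358.2), np.float64(233.3)), 68)]
scene [((np.float64(289.0), np.float64(219.9)), 48)] red [((np.float64(352.7), np.float64(268.7)), 161)]
```

{"op": "drive_tool", "data": {"rows": [[[0,0,-20,0,0,0,0],[0,0,-60,0,0,0,0],[20,0,-100,0,0,0,0],[55,-20,-120,0,0,0,0],[90,-45,-140,0,0,0,0]]]}}

```text
t: 9.35
tcp_pos: [0.5706, -0.1391, 0.2283]
tool_rot: [-0.688, 0.726, -0.001, 0.002]
wrist_force: [1.4, 0.5, -1.1]
opening: 0.0
```

{"op": "drive_tool", "data": {"rows": [[[20,-40,0,0,0,0,0],[20,-60,0,0,0,0,0],[20,-60,0,0,0,0,0]]]}}

```text
t: 9.6
tcp_pos: [0.632, -0.1639, 0.2235]
tool_rot: [-0.686, 0.728, -0.0, -0.0]
wrist_force: [0.4, 0.6, -0.7]
opening: -0.001
```

```bash
python3 k.py 12; python3 -c "
from h import *
strap('13')
x=cv2.imread('pics/top12.png')[170:270,275:375];y=cv2.imread('pics/scene12.png')[190:290,275:375]
cv2.imwrite('pics/c2.png',cv2.resize(np.hstack([x,y]),None,fx=4,fy=4,interpolation=cv2.INTER_CUBIC))"
```

```text
[ 0.63202946 -0.16389514  0.22352683] [ 0.4  0.6 -0.7]
top [((np.float64(281.8), np.float64(226.6)), 62)] red [((np.float64(358.2), np.float64(233.3)), 68)]
scene [((np.float64(288.8), np.float64(218.2)), 84)] red [((np.float64(352.7), np.float64(268.6)), 162)]
[ 0.53569607 -0.05575208  0.08205316] [np.float64(0.0004332138886601098), np.float64(0.0004332138886600985)] theta 1.4614303496363685
tcp [ 0.6289 -0.1625  0.2234] F [-1.2  0.1 -0.7] yaw -1.629
wrist (np.float64(380.4), np.float64(114.4)) 577 [ 0.5263 -0.2285] 0.0996 a 1.628
top (np.float64(358.2), np.float64(233.3)) 68 [ 0.5258 -0.2282] 0.0994 a 1.633
```

View pics/c2.png

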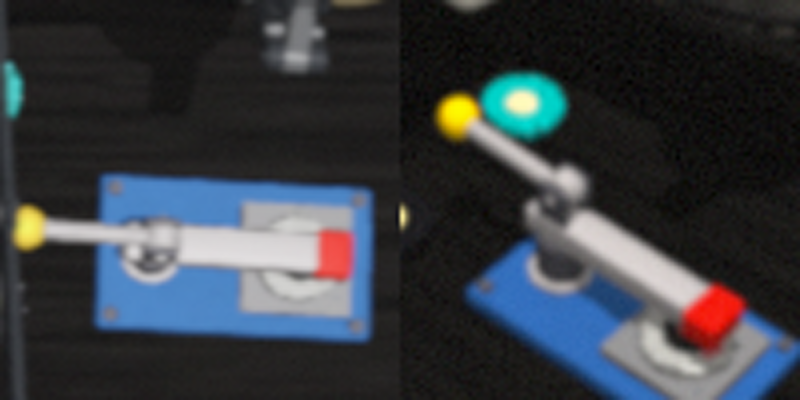

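{"op": "drive_tool", "data": {"rows": [[[0,0,0,0,0,0,0],[0,0,0,0,0,0,0],[0,0,0,0,0,0,0]]]}}

```text
t: 10.05
tcp_pos: [0.6287, -0.1617, 0.2252]
tool_rot: [-0.687, 0.727, -0.0, 0.0]
wrist_force: [-0.6, -0.7, -0.6]
opening: -0.003
```

```bash
python3 -c "
from h import *
print(arm.close_job())"
```

```text
the job is handed in; nothing more can be done
None
```

I swung the strap closed with the side of the shut fingers. I then pushed the lever down with the fingertips on the yellow knob, backed off and handed the job in at about 10 s.

**Last checks, from the camera:**
- **Strap:** about 0.02 rad past closed; the wrist and top views agree to 0.005 rad.
- **Lever:** about 1.46 rad by triangulating the knob. The fingertip's lowest height suggested 1.51. Both are above the 1.36 needed.
- **Forces:** the wrist force stayed under about 4 N in every reading I took.
- **Puck:** it looked flat in the nest in the last crops. I did not measure its position.
- **Clearance:** the tool finished about 0.22 m above the worktop, touching nothing. I touched no bystander, but did not re-measure where they stand.

I could not measure the pad's force on the puck; I infer it from the lever angle, since the pad meets the puck at about 1.3 rad. The last readings on the knob were only about 0.6 N, within the sensor noise. They neither confirm nor rule out that the pad is pressing.

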